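# Lock the key-machine carriage by feel

### The job

Lock the carriage of the key-cutting machine for servicing: take the yellow-headed locating pin out of its wooden stand, put its tip into the slot of the machine's cover plate and, keeping light contact with the carriage underneath, feel along the slot until the pin drops into the carriage's hidden socket. Seat it fully home, upright with its collar on the cover plate, and let go. Never press hard with the pin, and leave the oil bottle, screwdriver and key tray where they are.

Things in the scene. Friction and masses are not known exactly. Their poses are not given: they have to be found in the camera images.
- pin: Loose locating pin, 0.08-0.17 kg, upright in the stand, collar on its top. From the tip up: steel shaft 10 mm in diameter, 30 mm long, tapered to 6 mm over the last 3 mm; collar 24 mm in diameter, 4 mm thick; yellow square head 18 x 18 x 34 mm (68 mm overall). Origin: centre of the tip's end face; z up along the pin, x and y square to the head's flat sides.
- pin_head (a point): Middle of the pin's yellow square head, on its axis, 51 mm above the tip. Axes as the pin's. The place to grip.
- stand: Fixed wooden block 60 x 60 x 45 mm, origin at the centre of its underside, z up. A vertical 12.5 mm hole in the middle of its top, 35 mm deep, holds the pin's shaft.
- machine: Fixed key-cutting machine, red base 240 mm (x) by 370 mm (y -180 to +190), origin on the bench, z up, y towards the drive side. Bright cover plate, top 75 mm above the bench, over y -180 to +90 mm. Dark drive housing over y +95 to +185 mm, 175 mm high; beside it a 60 mm cutter disc centred at x +75, y +82, z 135 mm.
- slot (a point): Centre of the slot in the cover plate, level with the plate's top face. The slot is 90 mm long along this point's y (towards the drive housing) and 14 mm wide along x; the plate is 6 mm thick. A pin in the carriage's socket goes down until its collar rests on the plate, its tip 30 mm below the plate's top face. More than 40 N of the pin on any part of the machine would mar it.
- floor (a point): Point on the flat black top of the carriage, 10 mm straight below slot (same axes); it closes the slot from below. Somewhere along it is one socket, 14 mm across the slot, 13 mm along it, 34 mm deep, centred across the slot and up to 33 mm either way along it: black in black, not reported, to be felt for. A pin on the carriage has its collar 20 mm above the plate. The carriage is clamped and stays put.
- oil: Loose blue oil bottle with a red cap, 56 mm in diameter, 110 mm tall, origin under its base. A bystander; it and the stand may swap places.
- driver: Loose screwdriver, 190 mm, red handle, lying on the bench to the right. A bystander.
- tray: Loose grey tray 120 x 160 x 35 mm with key blanks, origin under its centre. A bystander.
Things that resemble listed ones, but are neither listed nor needed, are in the scene too. Of the things that look like the stand, take the one that is farthest from the robot's base at the start. Leave any white look-alike of the pin alone.

How it is judged:
By the outcome, as a careful person would: the job done as asked, in the order asked, and still so for the second after the job is handed in, with the robot touching nothing.
It also fails if it takes over 58 s, if anything falls off the work surface, if the arm or the gripper's body presses on something with over 40 N, if the wrist force passes 120 N, or if a joint passes its speed limit or range.

### The arm

A 6-joint arm with a two-finger parallel gripper is mounted at the origin on the work surface. World frame = base frame: x ahead of the robot, y to its left, z up, the work surface at z = 0. Lengths are in m, angles in rad, forces in N, time in s.
With the tool pointing down it reaches from about 0.325 to 0.925 m from the base axis. Payload 3.1 kg.
Tool frame: the origin (TCP) lies midway between the tips of the shut fingers; the grasp point (between the pads) lies behind it (robot.hold_point_z is the z of the grasp point in the tool frame, in m); z points along the fingers, x is the direction in which the jaws open and shut, and the axes are right-handed (so a half turn about z gives the same grasp; the last joint's range is limited). The gripper opens to 85 mm and grips with 20 to 120 N. Pads are 22 mm wide; open, the fingers measure 114 mm over their backs; the gripper's body (76 mm by 85 mm) begins 54 mm behind the grasp point. The pads swing forward as they close: fully open they stand 13 mm farther back than shut.
Start: joints at [0.992, 0.217, 1.613, -0, 1.311, -0.112], TCP at [0.281, 0.558, 0.231] pointing down, gripper open.
Joint ranges: [-2.75, 2.75], [-0.78, 2.1], [0.31, 2.55], [-1.13, 4.27], [0.13, 2.63], [-2.58, 2.58]. Speed limits (rad/s): [2.79, 2.79, 3.14, 3.14, 3.14, 3.14].

### API

Orientations are given as [roll, pitch, yaw] about the fixed x, y, z axes, in that order (R = Rz(yaw) Ry(pitch) Rx(roll)).
In Python, from plant import robot, viewer, workorder gives the robot as it stands.
- The arm moves only by the shell command python3 -m jog 'ROWS' [FORCE]. ROWS is JSON, a list of rows, each an object with "xyz": the shift along the world's x, y, z in m, a list of three; "twist": the turn, a rotation vector about the world's x, y, z in rad, a list of three; "claw": the closure, from -1 (fully open) to 1 (shut). In form: [{"xyz": [dx, dy, dz], "twist": [wx, wy, wz], "claw": claw}, ...]. A call has 1 to 10 rows; each row shifts and turns the commanded pose from where the row before left it; what a row does not reach is not made up. A row lasts 1/10 s, in which the tool goes at most 50 mm and 8.59 degrees, less where a joint would pass 70% of its speed; a pose out of reach is approached as far as the arm can. A call is refused whole if a number of a shift passes 0.05 or a number of a turn 0.15, either way. A call with a gripper value outside its range is refused whole. The fingers move at their own pace and stop on an object; FORCE is the grip in N (left out, the last holds). Time passes only in rows, so rows that do not move let the fingers close. It gives the time, the measured TCP pose, the force and the opening at its end, in the units of the state.
- robot.observe(): the state, without advancing time (a new reading comes with each control period).
- viewer.capture(name): name is "scene" or "top" or "wrist"; returns (picture, depth): 480x640x3 uint8, red, green, blue; 480x640 float32, m along the optical axis (not along the pixel's ray), 0 where there is no reading.
- viewer.get_calibration(name): a dict with "vertical_fov" (degrees; the focal length in pixels is half the picture's height over the tangent of half this angle, whatever the lens; pixels are square), "cx", "cy" (the principal point, pixels), "k1" (the pictures are not rectified: a ray, as slopes to the right and down, at radius r is drawn at 1 + k1 r^2 times it, then the intrinsics apply), "R" (3x3) and "t" (3): a world point X has camera coordinates R X + t. Camera axes: x right, y down, z forward; pixel columns grow to the right and rows downward; lengths in m; the calibration is good to about 2 mm. A picture is of the moment at which its call begins: read the wrist's pose just before it. get_calibration takes no time and is no camera call; for the wrist camera it gives the pose at the moment of the call.
- workorder.job_done(): hands the job in, once; it reports no verdict.
The state is a dict: "t": time; "qpos": joint angles; "qvel": joint speeds; "tau": joint torques, N m; "tool_pos": TCP position; "eef_rot": TCP orientation; "contact_force": force on the tool from outside, world axes, zero at the start; "wrist_torque": the same for the moment, N m; "opening": finger opening in m.
Only numpy, scipy, OpenCV 4.12 (cv2) and the standard library are available. Lean on these libraries where they do the work, as an engineer would, in place of code of your own. Each camera call takes 0.05 s, during which the arm holds its last target.

## Working session

There is one attempt and no reset: what is moved stays moved. The work goes in short steps, Python scripts to look and compute and a shell command to move; the robot and the scene stay as the last step left them, time stands still between calls to the robot, and variables do not carry over. Pictures are saved under pics/ and viewed, and the job is handed in when it is done.

```bash
ls; mkdir -p pics; python3 - <<'E'
from plant import robot, viewer, workorder
import cv2
s=robot.observe();print(s, robot.hold_point_z)
for n in("scene","top","wrist"):
    c=viewer.get_calibration(n);print(n,c)
    p,d=viewer.capture(n)
    import numpy as np
    cv2.imwrite(f"pics/{n}0.png",p[:,:,::-1]);np.save(f"pics/{n}0.npy",d)
    import pickle;pickle.dump(c,open(f"pics/{n}0.pkl","wb"))
E
```

```text
pics
{'t': 0.0, 'qpos': array([ 9.91803454e-01,  2.17809567e-01,  1.61493404e+00,  1.54765554e-05,
        1.31128335e+00, -1.12210916e-01]), 'qvel': array([-0.0006825 ,  0.00030872, -0.00129808, -0.00265886,  0.00201508,
        0.00284326]), 'tau': array([-1.33929702e-04, -3.96856213e+01, -3.03848612e+01, -2.10928765e-04,
        9.75919480e-03, -2.19080971e-05]), 'tool_pos': array([0.28079301, 0.55746115, 0.22993395]), 'eef_rot': array([-3.14130522e+00,  2.41731855e-03,  1.10401073e+00]), 'contact_force': array([-0.21015121,  0.15857206, -0.77321229]), 'wrist_torque': array([ 0.00669824,  0.03884153, -0.02230634]), 'opening': 0.08554543951984833} -0.0187
scene {'vertical_fov': 43.74193750579062, 'cx': 325.18366803673473, 'cy': 235.5389337366741, 'k1': -0.008838496545352225, 'R': array([[ 0.71689693,  0.69711968,  0.00910732],
       [ 0.58219156, -0.5914195 , -0.55792111],
       [-0.38355154,  0.40527413, -0.82984402]]), 't': array([-0.26742075, -0.32359445,  1.48277371])}
top {'vertical_fov': 42.2091188903653, 'cx': 322.3840401147466, 'cy': 252.46733643244352, 'k1': -0.042480739906845394, 'R': array([[ 1.36663140e-02, -9.99906003e-01,  1.10361373e-03],
       [-9.90912713e-01, -1.36910834e-02, -1.33807883e-01],
       [ 1.33810415e-01,  7.35075675e-04, -9.91006676e-01]]), 't': array([-0.12804979,  0.48107799,  1.44400823])}
wrist {'vertical_fov': 62.331730032386865, 'cx': 317.47401464819166, 'cy': 238.83344469068646, 'k1': -0.01610665419255066, 'R': array([[ 0.44973363,  0.89316136, -0.0015629 ],
       [ 0.85621387, -0.43063004,  0.28540424],
       [ 0.254239  , -0.12969406, -0.95840596]]), 't': array([-0.62387386, -0.03771691,  0.3788016 ])}
```

View pics/scene0.png

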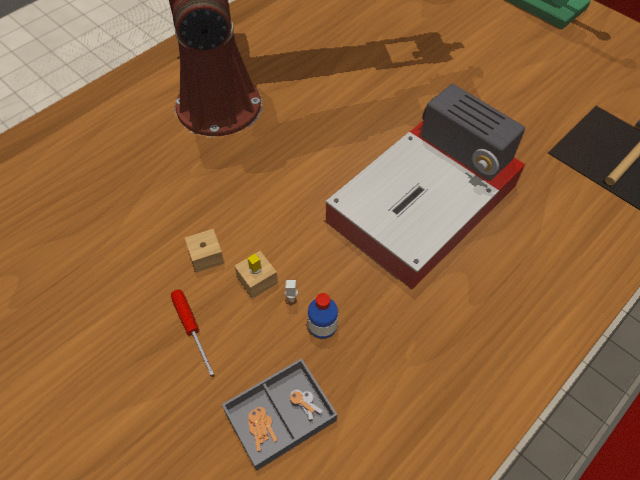

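View pics/top0.png

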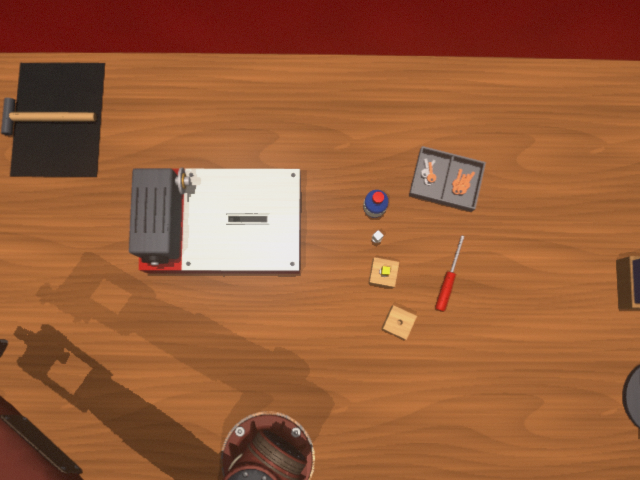

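View pics/wrist0.png

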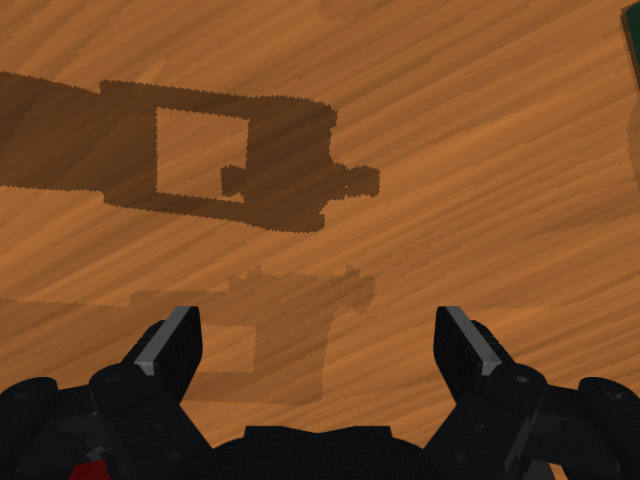

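The top view shows the yellow pin in the farther stand at (385,271), the empty stand at (400,322), the white look-alike at (377,237), and the slot at (247,219). Next I'll measure them.

```bash
cat > h.py <<'E'
import numpy as np,cv2,pickle
def ray(c,uv):
    f=240/np.tan(np.radians(c["vertical_fov"])/2)
    d=(np.asarray(uv,float).reshape(-1,2)-[c["cx"],c["cy"]])/f
    x=d.copy()
    for _ in range(20): x=d/(1+c["k1"]*(x**2).sum(1,keepdims=True))
    R=np.array(c["R"]);o=-R.T@c["t"]
    return o,np.c_[x,np.ones(len(x))]@R
def plane(c,uv,z):
    o,v=ray(c,uv); return o+v*((z-o[2])/v[:,2])[:,None]
def comps(m,amin):
    n,l,s,ce=cv2.connectedComponentsWithStats(m.astype(np.uint8))
    return [(l==i,s[i],ce[i]) for i in range(1,n) if s[i][4]>=amin]
def load(n):
    return cv2.imread(f"pics/{n}.png")[:,:,::-1].astype(int),np.load(f"pics/{n}.npy"),pickle.load(open(f"pics/{n}.pkl","rb"))
E
python3 - <<'E'
from h import *
for n in("top0","scene0"):
    p,d,c=load(n);r,g,b=p[...,0],p[...,1],p[...,2]
    print(n)
    for m,s,ce in comps((r>150)&(g>130)&(b<60),15):
        print("yellow",s,ce.round(1),plane(c,ce,.083).round(4),plane(c,ce,.066).round(4))
        br=m&(r>215)
        print(" bright",br.sum(),[np.percentile(r[m],q) for q in(5,50,95)])
        rect=cv2.minAreaRect(np.argwhere(m)[:,::-1].astype(np.float32));print(rect)
    win=np.zeros(p.shape[:2],bool)
    if n[0]=='t': win[205:232,215:280]=1
    else: win[178:222,380:432]=1
    for m,s,ce in comps((p.sum(2)<250)&win,30):
        rect=cv2.minAreaRect(np.argwhere(m)[:,::-1].astype(np.float32));
        print("slot",s,ce.round(1),rect,plane(c,rect[0],.075).round(4),plane(c,rect[0],.065).round(4));bx=plane(c,cv2.boxPoints(rect),.075);print(bx.round(4))
    # big white plate
    for m,s,ce in comps((p.min(2)>170),3000):
        rect=cv2.minAreaRect(np.argwhere(m)[:,::-1].astype(np.float32));print("plate",rect);print(plane(c,cv2.boxPoints(rect),.075).round(4))
    x0,y0,x1,y1=(360,220,420,345) if n[0]=='t' else (175,220,310,310)
    cv2.imwrite(f"pics/{n}_st.png",cv2.resize(p[y0:y1,x0:x1,::-1].astype(np.uint8),None,fx=5 if n[0]=='s' else 4.5,fy=5 if n[0]=='s' else 4.5,interpolation=cv2.INTER_CUBIC))
    x0,y0,x1,y1=(210,200,285,240) if n[0]=='t' else (380,170,440,225)
    cv2.imwrite(f"pics/{n}_sl.png",cv2.resize(p[y0:y1,x0:x1,::-1].astype(np.uint8),None,fx=9,fy=9,interpolation=cv2.INTER_NEAREST))
E
```

```text
top0
slot [229 217  11   4  34] [234.9 218.3] ((234.0, 218.5), (3.0, 10.0), 90.0) [[0.5539 0.085  0.075 ]] [[0.5558 0.0865 0.065 ]]
[[0.5573 0.0968 0.075 ]
 [0.5576 0.0735 0.075 ]
 [0.5505 0.0733 0.075 ]
 [0.5502 0.0966 0.075 ]]
plate ((240.5, 219.0), (100.0, 117.0), 90.0)
[[ 0.6707  0.2117  0.075 ]
 [ 0.6742 -0.0638  0.075 ]
 [ 0.438  -0.0683  0.075 ]
 [ 0.4342  0.2011  0.075 ]]
scene0
yellow [247 254  13  10  73] [253.  258.3] [[ 0.4393 -0.2662  0.083 ]] [[ 0.4304 -0.2602  0.066 ]]
 bright 0 [np.float64(177.4), np.float64(203.0), np.float64(204.0)]
((252.92306518554688, 258.3846130371094), (7.765803337097168, 9.429903984069824), 56.3099365234375)
slot [393 188  30  26 184] [407.6 200.2] ((407.64923095703125, 200.165771484375), (5.128729343414307, 36.27275085449219), 48.01278305053711) [[0.5568 0.0531 0.075 ]] [[0.5528 0.0599 0.065 ]]
[[0.5515 0.0113 0.075 ]
 [0.5507 0.0988 0.075 ]
 [0.5622 0.096  0.075 ]
 [0.5627 0.0089 0.075 ]]
plate ((408.6549072265625, 198.32302856445312), (120.69448852539062, 110.62877655029297), 41.18592834472656)
[[ 0.4386 -0.0636  0.075 ]
 [ 0.3911  0.2238  0.075 ]
 [ 0.6728  0.1812  0.075 ]
 [ 0.6907 -0.0783  0.075 ]]
```

View pics/top0_st.png

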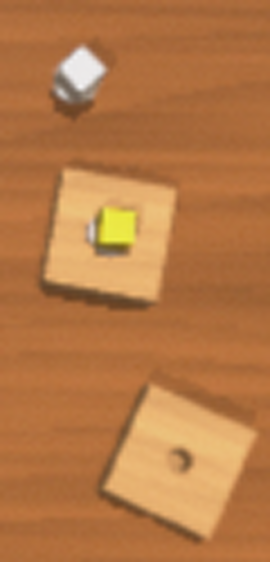

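View pics/top0_sl.png

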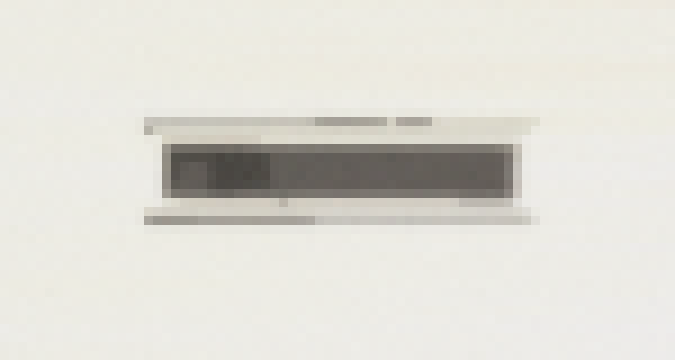

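View pics/scene0_st.png

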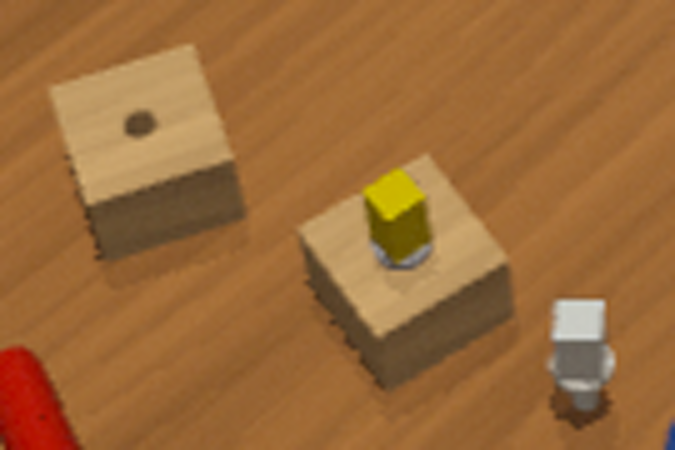

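View pics/scene0_sl.png

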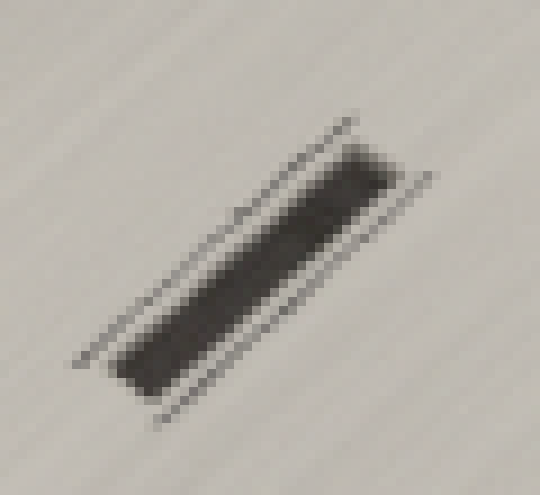

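The pin's yellow top is at about (386,271) in the top view and the slot runs from (228,216) to (268,222).

```bash
python3 - <<'E'
from h import *
for n in("top0","scene0"):
    p,d,c=load(n);r,g,b=p[...,0],p[...,1],p[...,2]
    if n=="top0":
        m=(r-b>110)&(g-b>130)&(r>150)
    else:
        m=(r>170)&(g>150)&(b<70)
    for mm,s,ce in comps(m,15):
        rect=cv2.minAreaRect(np.argwhere(mm)[:,::-1].astype(np.float32))
        print(n,s,ce.round(2),rect,plane(c,ce,.083).round(4));print(plane(c,cv2.boxPoints(rect),.083).round(4))
    win=np.zeros(p.shape[:2],bool)
    if n[0]=='t': win[215:223,215:280]=1;th=170*3
    else: win[184:218,388:426]=1;th=130*3
    mm,s,ce=max(comps((p.sum(2)<th)&win,30),key=lambda q:q[1][4])
    rect=cv2.minAreaRect(np.argwhere(mm)[:,::-1].astype(np.float32))
    print("slot",s,ce,rect,plane(c,ce,.075).round(4));print(plane(c,cv2.boxPoints(rect),.075).round(4))
p,d,c=load("top0")
print(p[265:280,379:394].tolist()[5])
E
```

```text
top0 [382 267   8   7  53] [385.7  270.11] ((385.5, 270.0), (6.0, 7.0), 90.0) [[ 0.4373 -0.2667  0.083 ]]
[[ 0.4443 -0.2582  0.083 ]
 [ 0.4445 -0.2742  0.083 ]
 [ 0.4308 -0.2742  0.083 ]
 [ 0.4305 -0.2582  0.083 ]]
slot [228 216  39   6 234] [247.  218.5] ((247.0, 218.5), (5.0, 38.0), 90.0) [[0.5543 0.0548 0.075 ]]
[[0.5596 0.0992 0.075 ]
 [0.5608 0.0108 0.075 ]
 [0.549  0.0105 0.075 ]
 [0.5478 0.0988 0.075 ]]
scene0 [248 254  12  10  71] [253.44 258.2 ] ((253.49998474121094, 258.0), (7.765803337097168, 9.15255355834961), 56.3099365234375) [[ 0.4397 -0.2655  0.083 ]]
[[ 0.4302 -0.272   0.083 ]
 [ 0.432  -0.2542  0.083 ]
 [ 0.4487 -0.2582  0.083 ]
 [ 0.4468 -0.2759  0.083 ]]
slot [392 186  32  28 236] [407.64830508 199.86440678] ((407.7486877441406, 199.7762451171875), (6.317999839782715, 37.09037780761719), 48.012786865234375) [[0.5563 0.0537 0.075 ]]
[[0.5497 0.0116 0.075 ]
 [0.5488 0.1011 0.075 ]
 [0.563  0.0976 0.075 ]
 [0.5635 0.0086 0.075 ]]
[[181, 150, 125], [215, 199, 187], [151, 130, 81], [202, 182, 49], [233, 230, 68], [236, 233, 71], [235, 232, 68], [235, 231, 68], [236, 232, 68], [235, 230, 70], [229, 220, 80], [200, 156, 85], [229, 175, 113], [233, 182, 115], [233, 181, 114]]
```

```bash
python3 -m jog '[{"xyz":[0.007,-0.042,0],"twist":[0,0,0.03],"claw":-1},{"xyz":[0.007,-0.042,0],"twist":[0,0,0.03],"claw":-1},{"xyz":[0.007,-0.042,0],"twist":[0,0,0.03],"claw":-1},{"xyz":[0.007,-0.042,0],"twist":[0,0,0.03],"claw":-1},{"xyz":[0.007,-0.042,0],"twist":[0,0,0.03],"claw":-1},{"xyz":[0.007,-0.042,0],"twist":[0,0,0.03],"claw":-1},{"xyz":[0.007,-0.042,0],"twist":[0,0,0.03],"claw":-1},{"xyz":[0.007,-0.042,0],"twist":[0,0,0.03],"claw":-1},{"xyz":[0.007,-0.042,0],"twist":[0,0,0.03],"claw":-1},{"xyz":[0.007,-0.042,0],"twist":[0,0,0.03],"claw":-1}]'
python3 -m jog '[{"xyz":[0.008,-0.042,-0.005],"twist":[0,0,0.03],"claw":-1},{"xyz":[0.008,-0.042,-0.005],"twist":[0,0,0.02],"claw":-1},{"xyz":[0.008,-0.042,-0.005],"twist":[0,0,0],"claw":-1},{"xyz":[0.008,-0.042,-0.005],"twist":[0,0,0],"claw":-1},{"xyz":[0.008,-0.042,-0.005],"twist":[0,0,0],"claw":-1},{"xyz":[0.008,-0.042,-0.005],"twist":[0,0,0],"claw":-1},{"xyz":[0.01,-0.042,-0.005],"twist":[0,0,0],"claw":-1},{"xyz":[0.01,-0.042,-0.005],"twist":[0,0,0],"claw":-1},{"xyz":[0.01,-0.042,-0.005],"twist":[0,0,0],"claw":-1},{"xyz":[0.008,-0.025,-0.005],"twist":[0,0,0],"claw":-1}]'
```

```text
t: 1.15
tool_pos: [0.3509, 0.1366, 0.2312]
eef_rot: [3.141, -0.0, 1.406]
contact_force: [1.1, 0.2, 0.7]
opening: 0.0857
t: 2.15
tool_pos: [0.4374, -0.2679, 0.181]
eef_rot: [3.141, 0.001, 1.452]
contact_force: [0.6, 0.3, -0.3]
opening: 0.0856
```

```bash
cat > cap.py <<'E'
import sys,pickle,numpy as np,cv2
from plant import robot,viewer
n,name=sys.argv[1:3]
c=viewer.get_calibration(n);s=robot.observe()
p,d=viewer.capture(n)
cv2.imwrite(f"pics/{name}.png",p[:,:,::-1]);np.save(f"pics/{name}.npy",d);pickle.dump(c,open(f"pics/{name}.pkl","wb"))
print(s["t"],s["tool_pos"].round(4),s["eef_rot"].round(4),s["contact_force"].round(1),round(s["opening"],4))
E
python3 cap.py wrist w1
```

```text
2.15 [ 0.4374 -0.2679  0.181 ] [3.1413e+00 8.0000e-04 1.4517e+00] [ 0.6  0.3 -0.3] 0.0856
```

View pics/w1.png

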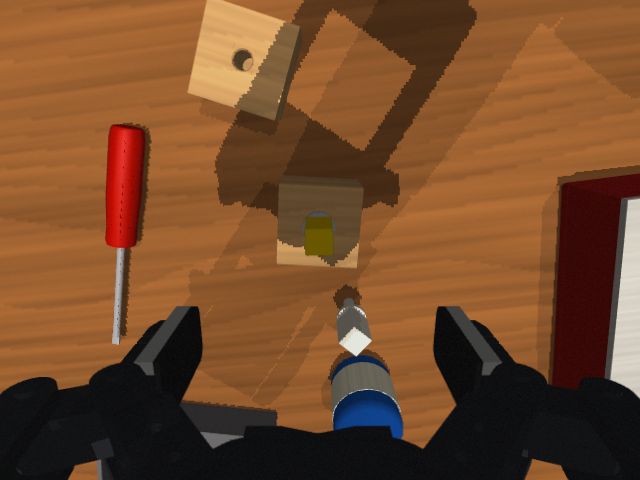

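```bash
python3 - <<'E'
from h import *
p,d,c=load("w1");r,g,b=p[...,0],p[...,1],p[...,2]
R=np.array(c["R"]);print("cam",-R.T@c["t"],R[2])
m=(r-b>60)&(g-b>60)&(abs(r-g)<40)
for mm,s,ce in comps(m,60):
    print(s,ce.round(1),plane(c,ce,.083).round(4),[np.percentile(r[mm],q) for q in (5,25,50,75,95)])
cv2.imwrite("pics/w1z.png",cv2.resize(p[170:275,265:375,::-1].astype(np.uint8),None,fx=5.5,fy=5.5,interpolation=cv2.INTER_NEAREST))
f=240/np.tan(np.radians(c["vertical_fov"])/2)
X=R@[0.438,-.266,.083]+c["t"];print(X[:2]/X[2]*f+[c["cx"],c["cy"]],d[250,318],X)
E
```

```text
cam [ 0.36561392 -0.25953724  0.32369009] [ 0.28410639 -0.03408692 -0.95818664]
[ 305  217   28   39 1026] [318.5 236.2] [[ 0.4353 -0.2673  0.083 ]] [np.float64(85.0), np.float64(87.0), np.float64(105.0), np.float64(106.0), np.float64(107.0)]
[320.95546637 239.99001169] 0.25302395 [0.00220573 0.00073276 0.25141167]
```

View pics/w1z.png

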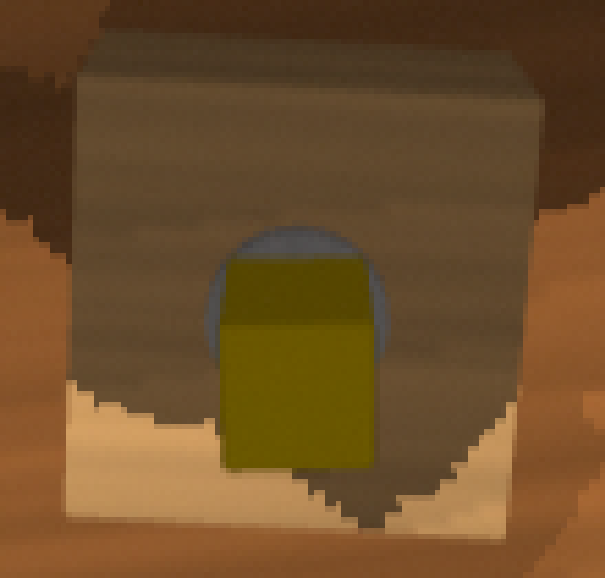

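```bash
python3 - <<'E'
from h import *
p,d,c=load("w1");r,g,b=p[...,0],p[...,1],p[...,2]
m=(r-b>60)&(g-b>60)&(abs(r-g)<40)&(r>96)
mm,s,ce=max(comps(m,60),key=lambda q:q[1][4])
P=np.array(plane(c,np.argwhere(mm)[:,::-1],.083))[:,:2]
P=P.astype(np.float64)
rect=cv2.minAreaRect((P*1000).astype(np.float32));print(s,ce,P.mean(0).round(4),rect)
# edges by line fit: left/right columns per row, in world
for side in(0,1):
    L=[(np.where(mm[y])[0][[0,-1]][side],y) for y in range(s[1]+4,s[1]+s[3]-4)]
    w=plane(c,L,.083); k=np.polyfit(w[:,0],w[:,1],1);print("side",np.degrees(np.arctan(k[0])),w[:,1].mean())
for side in(0,1):
    L=[(x,np.where(mm[:,x])[0][[0,-1]][side]) for x in range(s[0]+4,s[0]+s[2]-4)]
    w=plane(c,L,.083); k=np.polyfit(w[:,1],w[:,0],1);print("tb",-np.degrees(np.arctan(k[0])),w[:,0].mean())
# stand sides yaw
E
```

```text
[305 229  28  27 729] [318.46639232 241.54595336] [ 0.4389 -0.2677] ((439.2232360839844, -267.709716796875), (17.282405853271484, 17.2611083984375), 83.2017593383789)
side -6.626900394444818 -0.27614308103814683
side -6.201011746821154 -0.25919713229776936
tb -6.798302479613864 0.43065253616774635
tb -5.324942363554712 0.4471886869822166
```

```bash
python3 -m jog '[{"xyz":[0.0015,0.0008,-0.03],"twist":[0,0,0.008],"claw":-1},{"xyz":[0,0,-0.03],"twist":[0,0,0],"claw":-1},{"xyz":[0,0,-0.03],"twist":[0,0,0],"claw":-1},{"xyz":[0,0,-0.028],"twist":[0,0,0],"claw":-1},{"xyz":[0,0,-0.01],"twist":[0,0,0],"claw":0.2},{"xyz":[0,0,0],"twist":[0,0,0],"claw":1},{"xyz":[0,0,0],"twist":[0,0,0],"claw":1},{"xyz":[0,0,0],"twist":[0,0,0],"claw":1},{"xyz":[0,0,0],"twist":[0,0,0],"claw":1}]' 60; python3 cap.py wrist w2
```

```text
t: 3.1
tool_pos: [0.4403, -0.2659, 0.0554]
eef_rot: [3.138, 0.004, 1.463]
contact_force: [-1.0, -1.8, 0.1]
opening: 0.0172
3.1 [ 0.4403 -0.2659  0.0554] [3.1379 0.0039 1.4628] [-1.  -1.8  0.1] 0.0172
```

View pics/w2.png

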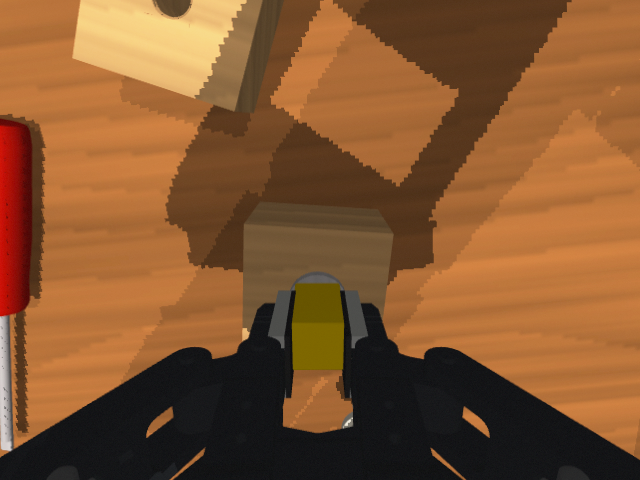

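Pin gripped at an opening of 17 mm, with the square head flush between the pads around (318,330). Lifting it and carrying it over the slot.

```bash
python3 -m jog '[{"xyz":[0,0,0.01],"twist":[0,0,0],"claw":1},{"xyz":[0,0,0.02],"twist":[0,0,0],"claw":1},{"xyz":[0,0,0.03],"twist":[0,0,0],"claw":1},{"xyz":[0,0,0.03],"twist":[0,0,0],"claw":1},{"xyz":[0.01,0.03,0.02],"twist":[0,0,0.05],"claw":1},{"xyz":[0.015,0.04,0],"twist":[0,0,0.05],"claw":1},{"xyz":[0.015,0.04,0],"twist":[0,0,0],"claw":1},{"xyz":[0.015,0.04,0],"twist":[0,0,0],"claw":1},{"xyz":[0.015,0.04,0],"twist":[0,0,0],"claw":1},{"xyz":[0.015,0.04,0],"twist":[0,0,0],"claw":1}]'
python3 -m jog '[{"xyz":[0.015,0.04,0],"twist":[0,0,0],"claw":1},{"xyz":[0.01,0.04,0],"twist":[0,0,0],"claw":1},{"xyz":[0.005,0.01,0],"twist":[0,0,0],"claw":1},{"xyz":[0,0,0],"twist":[0,0,0],"claw":1}]'; python3 cap.py wrist w3
```

```text
t: 4.15
tool_pos: [0.5235, -0.0319, 0.1635]
eef_rot: [-3.141, -0.001, 1.562]
contact_force: [1.1, 0.2, -0.4]
opening: 0.0177
t: 4.55
tool_pos: [0.5536, 0.0577, 0.1633]
eef_rot: [-3.141, -0.0, 1.565]
contact_force: [0.2, -0.4, -2.0]
opening: 0.0165
4.55 [0.5536 0.0577 0.1633] [-3.1410e+00 -3.0000e-04  1.5652e+00] [ 0.2 -0.4 -2. ] 0.0165
```

View pics/w3.png

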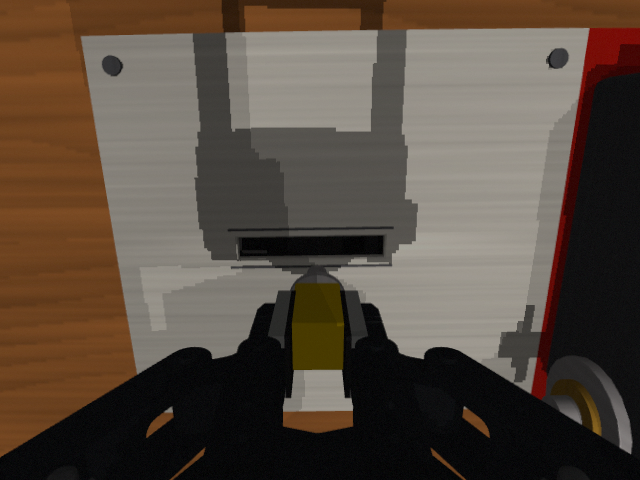

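The wrist view shows the slot's full outline at x 238–384, y 236–257, and the pin's shaft tip at about (317,266).

```bash
python3 - <<'E'
from h import *
p,d,c=load("w3")
win=np.zeros(p.shape[:2],bool);win[233:261,225:400]=1
m=(p.sum(2)<90)&win
mm,s,ce=max(comps(m,60),key=lambda q:q[1][4])
print(s,ce)
e=[]
for side in(0,1):
    L=[(x,np.where(mm[:,x])[0][[0,-1]][side]+(side-.5)) for x in range(s[0]+8,s[0]+s[2]-8)]
    w=plane(c,L,.075);k=np.polyfit(w[:,1],w[:,0],1);r=w[:,0]-np.polyval(k,w[:,1]);ok=abs(r)<.001;k=np.polyfit(w[ok,1],w[ok,0],1)
    print("edge z.075",np.degrees(np.arctan(k[0])),np.polyval(k,.055))
L=[(np.where(mm[y])[0][0]-.5,y) for y in range(s[1]+5,s[1]+s[3]-5)];print(plane(c,L,.075)[:,1].mean())
L=[(np.where(mm[y])[0][-1]+.5,y) for y in range(s[1]+5,s[1]+s[3]-5)];print(plane(c,L,.075)[:,1].mean())
cv2.imwrite("pics/w3z.png",cv2.resize(np.clip(p[225:380,225:400,::-1]*2,0,255).astype(np.uint8),None,fx=4.5,fy=4.5,interpolation=cv2.INTER_NEAREST)[:600])
R=np.array(c["R"]);f=240/np.tan(np.radians(c["vertical_fov"])/2)
t=np.array([.5536,.0577,.1633])
for dz in(-.0404,-.0374,-.0104,-.0064,.0276):
    X=R@(t+[0,0,dz])+c["t"];print(dz,X[:2]/X[2]*f+[c["cx"],c["cy"]])
E
```

```text
[ 239  236  144   21 2673] [310.7134306  245.52188552]
edge z.075 -0.4156592443878988 0.548576501453752
edge z.075 -0.5008025952000886 0.5605634238089016
0.009613042308836623
0.09718970120394044
-0.0404 [318.08088778 272.89567941]
-0.0374 [318.09570928 275.15999325]
-0.0104 [318.25201172 299.03866598]
-0.0064 [318.27937329 303.21875328]
0.0276 [318.57660548 348.62757883]
```

View pics/w3z.png

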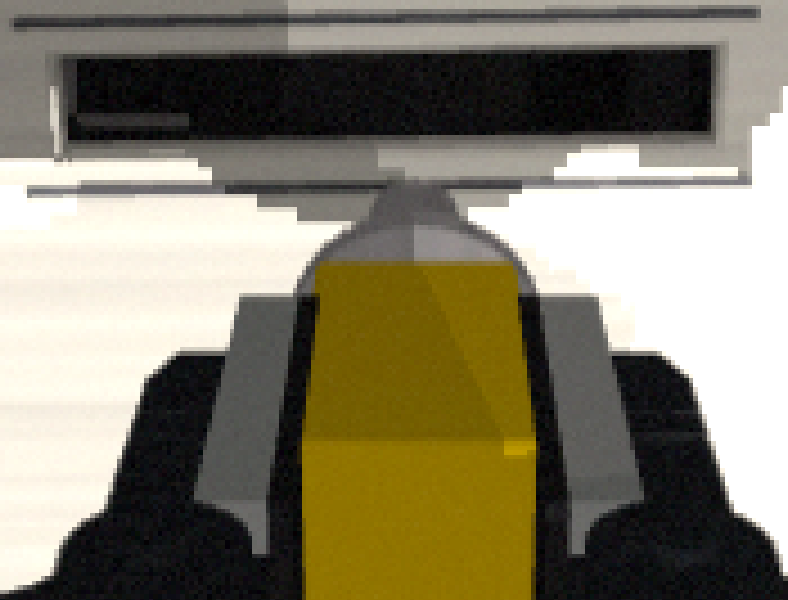

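```bash
python3 - <<'E'
from h import *
p,d,c=load("w3")
t=np.array([.5536,.0577,.1633])
f=lambda v:(v/4.5+np.array([225,225]))
for nm,uv,dz in(("head top near edge",(419,438),.0276),("head bottom/collar near edge",(419,262),-.0064),("collar bottom near edge",(414,222),-.0104),("tip near edge",(413,181),-.0404)):
    q=plane(c,f(np.array(uv,float)),t[2]+dz)[0];print(nm,((q-t)*1000).round(2))
print(d[340:365:8,318],d[300,318])
E
```

```text
head top near edge [-9.64 -0.11 27.6 ]
head bottom/collar near edge [-8.89 -0.03 -6.4 ]
collar bottom near edge [-11.17  -0.46 -10.4 ]
tip near edge [ -4.04  -0.62 -40.4 ]
[0.12971471 0.13093676 0.13123314 0.13229364] 0.14294045
```

```bash
python3 -m jog '[{"xyz":[0.0026,-0.02,0],"twist":[0,0,0.005],"claw":1},{"xyz":[0,-0.02,-0.01],"twist":[0,0,0.005],"claw":1},{"xyz":[0,0,-0.015],"twist":[0,0,0],"claw":1},{"xyz":[0,0,-0.015],"twist":[0,0,0],"claw":1},{"xyz":[0,0,0],"twist":[0,0,0],"claw":1}]'; python3 cap.py wrist w4;python3 cap.py scene s4; python3 - <<'E'
import cv2
a=cv2.imread('pics/w4.png')[200:380,225:425];b=cv2.imread('pics/s4.png')[140:240,350:460]
cv2.imwrite('pics/c4.png',cv2.hconcat([cv2.convertScaleAbs(cv2.resize(a,(400,360)),alpha=1.8),cv2.resize(b,(396,360),interpolation=cv2.INTER_CUBIC)]))
E
```

```text
t: 5.1
tool_pos: [0.5531, 0.0158, 0.1197]
eef_rot: [-3.134, -0.001, 1.571]
contact_force: [-0.5, 0.1, -2.4]
opening: 0.0169
5.1 [0.5531 0.0158 0.1197] [-3.1343e+00 -1.0000e-03  1.5706e+00] [-0.5  0.1 -2.4] 0.0169
5.15 [0.5542 0.0161 0.121 ] [-3.1365e+00 -8.0000e-04  1.5714e+00] [ 0.3  0.8 -2.4] 0.0171
```

View pics/c4.png

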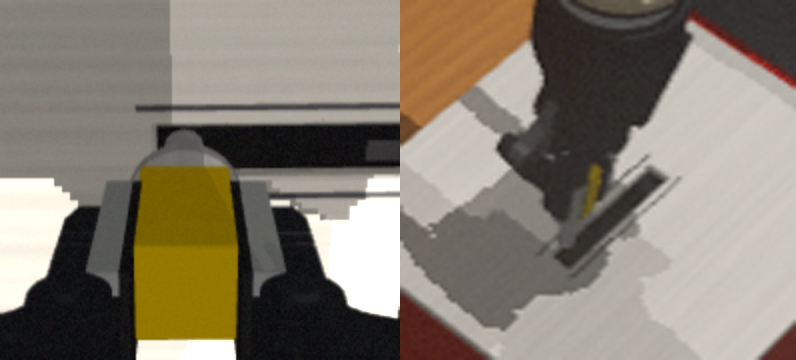

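The view puts the tip over the slot's near end. The arm is still settling, so I'll give it a few idle rows.

```bash
python3 -m jog '[{"xyz":[0,0,0],"twist":[0,0,0],"claw":1},{"xyz":[0,0,0],"twist":[0,0,0],"claw":1},{"xyz":[0,0,0],"twist":[0,0,0],"claw":1}]'; python3 cap.py wrist w5; python3 - <<'E'
from h import *
p,d,c=load("w5")
cv2.imwrite('pics/w5z.png',cv2.resize(np.clip(p[220:340,250:420,::-1]*2,0,255).astype(np.uint8),None,fx=4.5,fy=4.5,interpolation=cv2.INTER_NEAREST))
win=np.zeros(p.shape[:2],bool);win[240:300,325:500]=1
mm,s,ce=max(comps((p.sum(2)<90)&win,60),key=lambda q:q[1][4]);print(s)
L=[(x,np.where(mm[:,x])[0][0]-.5) for x in range(s[0]+20,s[0]+s[2]-20)]
w=plane(c,L,.075);k=np.polyfit(w[:,1],w[:,0],1);print(k,np.polyval(k,[.016,.053]))
E
```

```text
t: 5.5
tool_pos: [0.5569, 0.0162, 0.1241]
eef_rot: [3.14, 0.0, 1.573]
contact_force: [0.1, -0.8, -0.8]
opening: 0.0168
5.5 [0.5569 0.0162 0.1241] [3.1402e+00 1.0000e-04 1.5725e+00] [ 0.1 -0.8 -0.8] 0.0168
[ 325  251  149   23 3032]
[-0.00404559  0.54885894] [0.54879421 0.54864453]
```

View pics/w5z.png

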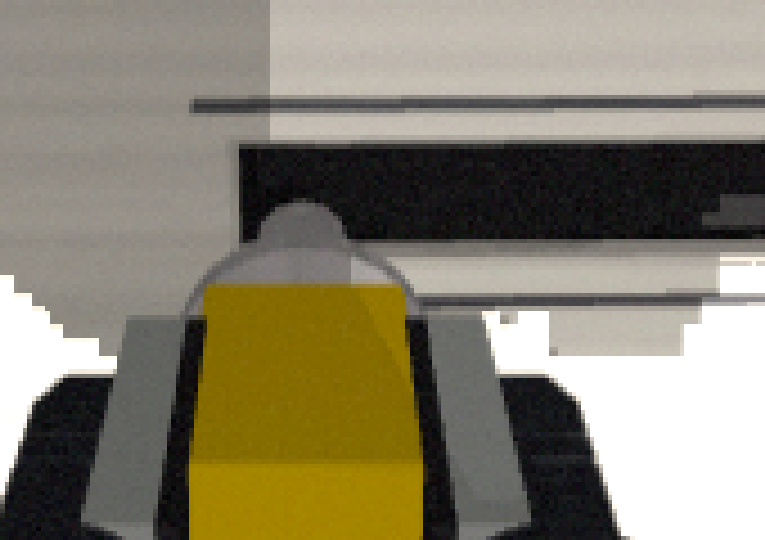

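```bash
python3 -m jog '[{"xyz":[-0.0008,0.001,-0.005],"twist":[0,0,0],"claw":1},{"xyz":[0,0,-0.004],"twist":[0,0,0],"claw":1},{"xyz":[0,0,-0.002],"twist":[0,0,0],"claw":1},{"xyz":[0,0,0],"twist":[0,0,0],"claw":1},{"xyz":[0,0,0],"twist":[0,0,0],"claw":1}]';python3 -m jog '[{"xyz":[0,0,-0.001],"twist":[0,0,0],"claw":1},{"xyz":[0,0,-0.001],"twist":[0,0,0],"claw":1},{"xyz":[0,0,0],"twist":[0,0,0],"claw":1},{"xyz":[0,0,0],"twist":[0,0,0],"claw":1}]'
```

```text
t: 6.05
tool_pos: [0.5555, 0.017, 0.1121]
eef_rot: [-3.141, -0.0, 1.572]
contact_force: [-0.5, -1.1, -0.9]
opening: 0.017
t: 6.45
tool_pos: [0.5556, 0.0169, 0.1103]
eef_rot: [3.142, -0.0, 1.572]
contact_force: [0.5, -0.2, -2.1]
opening: 0.0169
```

Free so far, and the tip is inside the slot. I'll feel downwards for the carriage.

```bash
python3 -m jog '[{"xyz":[0,0,-0.001],"twist":[0,0,0],"claw":1},{"xyz":[0,0,-0.001],"twist":[0,0,0],"claw":1},{"xyz":[0,0,-0.001],"twist":[0,0,0],"claw":1},{"xyz":[0,0,0],"twist":[0,0,0],"claw":1},{"xyz":[0,0,0],"twist":[0,0,0],"claw":1}]';python3 -m jog '[{"xyz":[0,0,-0.001],"twist":[0,0,0],"claw":1},{"xyz":[0,0,0],"twist":[0,0,0],"claw":1},{"xyz":[0,0,0],"twist":[0,0,0],"claw":1}]'
```

```text
t: 6.95
tool_pos: [0.5555, 0.017, 0.1072]
eef_rot: [-3.141, -0.0, 1.572]
contact_force: [0.1, 0.6, -0.6]
opening: 0.0168
t: 7.25
tool_pos: [0.5555, 0.017, 0.1062]
eef_rot: [-3.141, -0.0, 1.572]
contact_force: [0.5, -0.8, -1.5]
opening: 0.0166
```

```bash
python3 -m jog '[{"xyz":[0,0,-0.001],"twist":[0,0,0],"claw":1},{"xyz":[0,0,0],"twist":[0,0,0],"claw":1},{"xyz":[0,0,0],"twist":[0,0,0],"claw":1}]';python3 -m jog '[{"xyz":[0,0,-0.0005],"twist":[0,0,0],"claw":1},{"xyz":[0,0,0],"twist":[0,0,0],"claw":1},{"xyz":[0,0,0],"twist":[0,0,0],"claw":1}]'
```

```text
t: 7.55
tool_pos: [0.5557, 0.0169, 0.1054]
eef_rot: [3.141, 0.0, 1.572]
contact_force: [-0.1, 0.2, -1.0]
opening: 0.017
t: 7.85
tool_pos: [0.5558, 0.0169, 0.1053]
eef_rot: [3.141, 0.0, 1.572]
contact_force: [-1.0, 0.0, 2.4]
opening: 0.0168
```

Contact at TCP z≈0.1053, matching the expected floor level. I'll add slightly more pressure and slide in +y.

```bash
python3 -m jog '[{"xyz":[0,0,-0.0005],"twist":[0,0,0],"claw":1},{"xyz":[0,0,0],"twist":[0,0,0],"claw":1},{"xyz":[0,0.001,0],"twist":[0,0,0],"claw":1},{"xyz":[0,0.001,0],"twist":[0,0,0],"claw":1},{"xyz":[0,0.001,0],"twist":[0,0,0],"claw":1}]'
```

```text
t: 8.35
tool_pos: [0.5563, 0.0188, 0.1052]
eef_rot: [3.14, 0.003, 1.573]
contact_force: [-0.6, -3.6, 5.9]
opening: 0.0167
```

```bash
python3 -m jog '[{"xyz":[0,0.001,0],"twist":[0,0,0],"claw":1},{"xyz":[0,0.001,0],"twist":[0,0,0],"claw":1},{"xyz":[0,0.001,0],"twist":[0,0,0],"claw":1},{"xyz":[0,0.001,0],"twist":[0,0,0],"claw":1}]'
```

```text
t: 8.75
tool_pos: [0.5568, 0.0232, 0.1052]
eef_rot: [3.139, 0.002, 1.572]
contact_force: [-0.5, -4.3, 5.5]
opening: 0.0169
```

```bash
python3 -m jog '[{"xyz":[-0.0004,0.001,0],"twist":[0,0,0],"claw":1},{"xyz":[-0.0004,0.001,0],"twist":[0,0,0],"claw":1},{"xyz":[0,0.001,0],"twist":[0,0,0],"claw":1},{"xyz":[0,0.001,0],"twist":[0,0,0],"claw":1}]'
```

```text
t: 9.15
tool_pos: [0.556, 0.0274, 0.1052]
eef_rot: [3.139, 0.001, 1.572]
contact_force: [0.7, -4.3, 5.1]
opening: 0.0166
```

```bash
python3 -m jog '[{"xyz":[0,0.001,0],"twist":[0,0,0],"claw":1},{"xyz":[0,0.001,0],"twist":[0,0,0],"claw":1},{"xyz":[0,0.001,0],"twist":[0,0,0],"claw":1}]'
```

```text
t: 9.45
tool_pos: [0.5558, 0.0303, 0.1051]
eef_rot: [3.139, 0.001, 1.572]
contact_force: [0.2, -5.2, 5.3]
opening: 0.0167
```

```bash
python3 -m jog '[{"xyz":[0,0.001,0],"twist":[0,0,0],"claw":1},{"xyz":[0,0.001,0],"twist":[0,0,0],"claw":1},{"xyz":[0,0.001,0],"twist":[0,0,0],"claw":1}]'
```

```text
t: 9.75
tool_pos: [0.5557, 0.0333, 0.1052]
eef_rot: [3.139, 0.002, 1.572]
contact_force: [1.1, -4.6, 6.1]
opening: 0.0167
```

```bash
python3 -m jog '[{"xyz":[0,0.001,0],"twist":[0,0,0],"claw":1},{"xyz":[0,0.001,0],"twist":[0,0,0],"claw":1},{"xyz":[0,0.001,0],"twist":[0,0,0],"claw":1}]'
```

```text
t: 10.05
tool_pos: [0.5557, 0.0363, 0.1052]
eef_rot: [3.14, 0.002, 1.572]
contact_force: [0.0, -3.8, 5.5]
opening: 0.0167
```

```bash
python3 -m jog '[{"xyz":[0,0.001,0],"twist":[0,0,0],"claw":1},{"xyz":[0,0.001,0],"twist":[0,0,0],"claw":1},{"xyz":[0,0.001,0],"twist":[0,0,0],"claw":1}]'
```

```text
t: 10.35
tool_pos: [0.5557, 0.0393, 0.1051]
eef_rot: [3.14, 0.002, 1.572]
contact_force: [-0.5, -4.9, 6.8]
opening: 0.0168
```

```bash
python3 -m jog '[{"xyz":[0,0.001,0],"twist":[0,0,0],"claw":1},{"xyz":[0,0.001,0],"twist":[0,0,0],"claw":1},{"xyz":[0,0.001,0],"twist":[0,0,0],"claw":1}]'
```

```text
t: 10.65
tool_pos: [0.5556, 0.0423, 0.1052]
eef_rot: [3.14, 0.002, 1.572]
contact_force: [-0.3, -5.7, 6.4]
opening: 0.0172
```

```bash
python3 -m jog '[{"xyz":[0,0.001,0],"twist":[0,0,0],"claw":1},{"xyz":[0,0.001,0],"twist":[0,0,0],"claw":1},{"xyz":[0,0.001,0],"twist":[0,0,0],"claw":1}]'
```

```text
t: 10.95
tool_pos: [0.5556, 0.0453, 0.1051]
eef_rot: [3.14, 0.002, 1.572]
contact_force: [-0.2, -5.6, 6.4]
opening: 0.0168
```

```bash
python3 -m jog '[{"xyz":[0,0.001,0],"twist":[0,0,0],"claw":1},{"xyz":[0,0.001,0],"twist":[0,0,0],"claw":1},{"xyz":[0,0.001,0],"twist":[0,0,0],"claw":1}]'
```

```text
t: 11.25
tool_pos: [0.5557, 0.0483, 0.1052]
eef_rot: [3.14, 0.002, 1.572]
contact_force: [-0.1, -4.8, 6.2]
opening: 0.0172
```

```bash
python3 -m jog '[{"xyz":[0,0.001,0],"twist":[0,0,0],"claw":1},{"xyz":[0,0.001,0],"twist":[0,0,0],"claw":1},{"xyz":[0,0.001,0],"twist":[0,0,0],"claw":1}]'
```

```text
t: 11.55
tool_pos: [0.5557, 0.0513, 0.1052]
eef_rot: [3.14, 0.002, 1.572]
contact_force: [0.3, -4.8, 6.8]
opening: 0.017
```

```bash
python3 -m jog '[{"xyz":[0,0.001,0],"twist":[0,0,0],"claw":1},{"xyz":[0,0.001,0],"twist":[0,0,0],"claw":1},{"xyz":[0,0.001,0],"twist":[0,0,0],"claw":1}]'
```

```text
t: 11.85
tool_pos: [0.5556, 0.0543, 0.1052]
eef_rot: [3.14, 0.002, 1.572]
contact_force: [0.1, -5.4, 6.5]
opening: 0.0171
```

```bash
python3 -m jog '[{"xyz":[0,0.001,0],"twist":[0,0,0],"claw":1},{"xyz":[0,0.001,0],"twist":[0,0,0],"claw":1},{"xyz":[0,0.001,0],"twist":[0,0,0],"claw":1}]'
```

```text
t: 12.15
tool_pos: [0.5556, 0.0573, 0.1052]
eef_rot: [3.14, 0.002, 1.572]
contact_force: [-0.1, -4.1, 5.7]
opening: 0.017
```

```bash
python3 -m jog '[{"xyz":[0,0.001,0],"twist":[0,0,0],"claw":1},{"xyz":[0,0.001,0],"twist":[0,0,0],"claw":1},{"xyz":[0,0.001,0],"twist":[0,0,0],"claw":1}]'
```

```text
t: 12.45
tool_pos: [0.5556, 0.0603, 0.1052]
eef_rot: [3.14, 0.002, 1.572]
contact_force: [-0.3, -5.4, 6.4]
opening: 0.0171
```

```bash
python3 -m jog '[{"xyz":[0,0.001,0],"twist":[0,0,0],"claw":1},{"xyz":[0,0.001,0],"twist":[0,0,0],"claw":1},{"xyz":[0,0.001,0],"twist":[0,0,0],"claw":1}]'
```

```text
t: 12.75
tool_pos: [0.5556, 0.0632, 0.1052]
eef_rot: [3.14, 0.002, 1.572]
contact_force: [0.6, -5.9, 6.7]
opening: 0.0169
```

```bash
python3 -m jog '[{"xyz":[0,0.001,0],"twist":[0,0,0],"claw":1},{"xyz":[0,0.001,0],"twist":[0,0,0],"claw":1},{"xyz":[0,0.001,0],"twist":[0,0,0],"claw":1}]'
```

```text
t: 13.05
tool_pos: [0.5556, 0.0662, 0.1051]
eef_rot: [3.14, 0.002, 1.572]
contact_force: [-0.3, -5.5, 7.0]
opening: 0.0168
```

```bash
python3 -m jog '[{"xyz":[0,0.001,0],"twist":[0,0,0],"claw":1},{"xyz":[0,0.001,0],"twist":[0,0,0],"claw":1},{"xyz":[0,0.001,0],"twist":[0,0,0],"claw":1}]'
```

```text
t: 13.35
tool_pos: [0.5556, 0.0692, 0.1051]
eef_rot: [3.14, 0.002, 1.572]
contact_force: [-0.7, -4.9, 6.2]
opening: 0.0164
```

```bash
python3 -m jog '[{"xyz":[0,0.001,0],"twist":[0,0,0],"claw":1},{"xyz":[0,0.001,0],"twist":[0,0,0],"claw":1},{"xyz":[0,0.001,0],"twist":[0,0,0],"claw":1}]'
```

```text
t: 13.65
tool_pos: [0.5556, 0.0723, 0.1051]
eef_rot: [3.14, 0.002, 1.572]
contact_force: [-0.2, -4.6, 7.6]
opening: 0.0169
```

```bash
python3 -m jog '[{"xyz":[0,0.001,0],"twist":[0,0,0],"claw":1},{"xyz":[0,0.001,0],"twist":[0,0,0],"claw":1},{"xyz":[0,0.001,0],"twist":[0,0,0],"claw":1}]'
```

```text
t: 13.95
tool_pos: [0.5555, 0.0755, 0.105]
eef_rot: [3.14, 0.001, 1.572]
contact_force: [0.5, -3.2, 5.4]
opening: 0.0171
```

```bash
python3 -m jog '[{"xyz":[0,0.001,0],"twist":[0,0,0],"claw":1}]'
```

```text
t: 14.05
tool_pos: [0.5553, 0.0768, 0.1047]
eef_rot: [3.14, 0.0, 1.572]
contact_force: [0.6, -2.7, 3.8]
opening: 0.017
```

```bash
python3 -m jog '[{"xyz":[0,0.001,0],"twist":[0,0,0],"claw":1}]'
```

```text
t: 14.15
tool_pos: [0.554, 0.0788, 0.1035]
eef_rot: [-3.14, -0.002, 1.571]
contact_force: [1.6, 0.3, -0.3]
opening: 0.017
```

The pin dropped at TCP y≈0.077–0.079: z fell and the vertical force vanished. Settling, then lowering gently.

```bash
python3 -m jog '[{"xyz":[0.0005,0,0],"twist":[0,0,0],"claw":1},{"xyz":[0,0,0],"twist":[0,0,0],"claw":1},{"xyz":[0,0,0],"twist":[0,0,0],"claw":1},{"xyz":[0,0,0],"twist":[0,0,0],"claw":1}]'
```

```text
t: 14.55
tool_pos: [0.5543, 0.0783, 0.1035]
eef_rot: [-3.139, -0.0, 1.572]
contact_force: [-0.1, 0.9, -1.6]
opening: 0.0173
```

```bash
python3 -m jog '[{"xyz":[0,0,-0.001],"twist":[0,0,0],"claw":1},{"xyz":[0,0,-0.001],"twist":[0,0,0],"claw":1},{"xyz":[0,0,0],"twist":[0,0,0],"claw":1},{"xyz":[0,0,0],"twist":[0,0,0],"claw":1}]'
```

```text
t: 14.95
tool_pos: [0.5551, 0.0784, 0.1024]
eef_rot: [-3.141, -0.001, 1.572]
contact_force: [-1.2, 2.4, 1.1]
opening: 0.0173
```

```bash
python3 -m jog '[{"xyz":[0,0.0008,0],"twist":[0,0,0],"claw":1},{"xyz":[0,0,0],"twist":[0,0,0],"claw":1},{"xyz":[0,0,-0.001],"twist":[0,0,0],"claw":1},{"xyz":[0,0,0],"twist":[0,0,0],"claw":1},{"xyz":[0,0,0],"twist":[0,0,0],"claw":1}]'
```

```text
t: 15.45
tool_pos: [0.5554, 0.079, 0.1012]
eef_rot: [3.141, -0.0, 1.572]
contact_force: [-0.3, 2.5, -1.6]
opening: 0.0168
```

Lowering freely, with a slight +y push from the near wall. I'll nudge +y and carry on down.

```bash
python3 -m jog '[{"xyz":[0,0.0005,-0.001],"twist":[0,0,0],"claw":1},{"xyz":[0,0,-0.001],"twist":[0,0,0],"claw":1},{"xyz":[0,0,-0.001],"twist":[0,0,0],"claw":1},{"xyz":[0,0,0],"twist":[0,0,0],"claw":1},{"xyz":[0,0,0],"twist":[0,0,0],"claw":1}]'
```

```text
t: 15.95
tool_pos: [0.5551, 0.0792, 0.0981]
eef_rot: [-3.141, 0.0, 1.572]
contact_force: [0.1, 1.8, -1.9]
opening: 0.0169
```

```bash
python3 -m jog '[{"xyz":[0,0.0005,-0.002],"twist":[0,0,0],"claw":1},{"xyz":[0,0,-0.002],"twist":[0,0,0],"claw":1},{"xyz":[0,0,-0.002],"twist":[0,0,0],"claw":1},{"xyz":[0,0,-0.002],"twist":[0,0,0],"claw":1},{"xyz":[0,0,0],"twist":[0,0,0],"claw":1},{"xyz":[0,0,0],"twist":[0,0,0],"claw":1}]'
```

```text
t: 16.55
tool_pos: [0.5552, 0.0796, 0.0901]
eef_rot: [-3.141, 0.0, 1.572]
contact_force: [0.6, -0.0, -2.3]
opening: 0.0169
```

```bash
python3 -m jog '[{"xyz":[0,0,-0.002],"twist":[0,0,0],"claw":1},{"xyz":[0,0,-0.001],"twist":[0,0,0],"claw":1},{"xyz":[0,0,-0.001],"twist":[0,0,0],"claw":1},{"xyz":[0,0,0],"twist":[0,0,0],"claw":1},{"xyz":[0,0,0],"twist":[0,0,0],"claw":1}]'
```

```text
t: 17.05
tool_pos: [0.5552, 0.0798, 0.0863]
eef_rot: [-3.142, 0.0, 1.572]
contact_force: [-0.1, 0.7, -1.4]
opening: 0.0168
```

```bash
python3 -m jog '[{"xyz":[0,0,-0.0005],"twist":[0,0,0],"claw":1},{"xyz":[0,0,-0.0005],"twist":[0,0,0],"claw":1},{"xyz":[0,0,0],"twist":[0,0,0],"claw":1},{"xyz":[0,0,0],"twist":[0,0,0],"claw":1}]'
```

```text
t: 17.45
tool_pos: [0.5553, 0.0798, 0.0854]
eef_rot: [3.141, -0.0, 1.572]
contact_force: [0.2, -0.2, -0.9]
opening: 0.017
```

```bash
python3 -m jog '[{"xyz":[0,0,-0.0006],"twist":[0,0,0],"claw":1},{"xyz":[0,0,-0.0004],"twist":[0,0,0],"claw":1},{"xyz":[0,0,0],"twist":[0,0,0],"claw":1},{"xyz":[0,0,0],"twist":[0,0,0],"claw":1}]'; python3 cap.py wrist w6;python3 cap.py scene s6; python3 - <<'E'
import cv2
a=cv2.imread('pics/w6.png')[200:380,225:425];b=cv2.imread('pics/s6.png')[140:240,350:460]
cv2.imwrite('pics/c6.png',cv2.hconcat([cv2.convertScaleAbs(cv2.resize(a,(400,360)),alpha=1.8),cv2.resize(b,(396,360),interpolation=cv2.INTER_CUBIC)]))
E
```

```text
t: 17.85
tool_pos: [0.5554, 0.0798, 0.0853]
eef_rot: [-3.142, 0.0, 1.572]
contact_force: [-2.3, -0.3, 4.7]
opening: 0.0168
17.85 [0.5554 0.0798 0.0853] [-3.1416e+00  1.0000e-04  1.5721e+00] [-2.3 -0.3  4.7] 0.0168
17.9 [0.5554 0.0798 0.0853] [3.1416e+00 1.0000e-04 1.5721e+00] [-2.8 -0.1  5.7] 0.0171
```

View pics/c6.png

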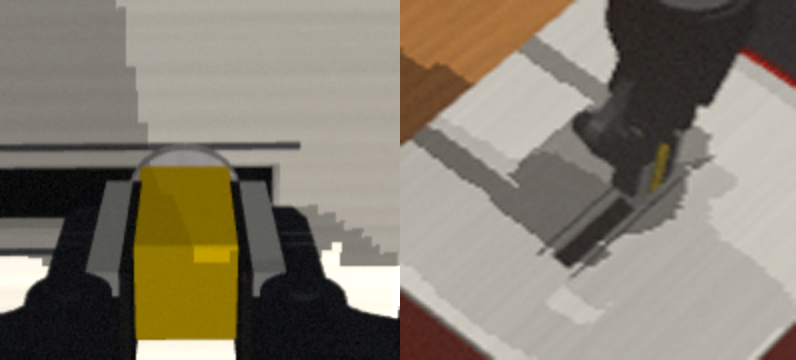

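The collar is on the plate: z stopped exactly 20.0 mm below the floor contact with about 6 N. Releasing and retreating.

```bash
python3 -m jog '[{"xyz":[0,0,0.0005],"twist":[0,0,0],"claw":1},{"xyz":[0,0,0],"twist":[0,0,0],"claw":0.3},{"xyz":[0,0,0],"twist":[0,0,0],"claw":0},{"xyz":[0,0,0],"twist":[0,0,0],"claw":-0.3},{"xyz":[0,0,0],"twist":[0,0,0],"claw":-0.3},{"xyz":[0,0,0.005],"twist":[0,0,0],"claw":-0.3},{"xyz":[0,0,0.015],"twist":[0,0,0],"claw":-0.3},{"xyz":[0,0,0.03],"twist":[0,0,0],"claw":-0.3},{"xyz":[0,0,0.03],"twist":[0,0,0],"claw":-0.3},{"xyz":[0,0,0.03],"twist":[0,0,0],"claw":-0.3}]'; python3 -m jog '[{"xyz":[-0.03,-0.02,0.03],"twist":[0,0,0],"claw":-0.3},{"xyz":[-0.03,-0.04,0.02],"twist":[0,0,0],"claw":-0.3},{"xyz":[-0.03,-0.04,0],"twist":[0,0,0],"claw":-0.3},{"xyz":[-0.03,-0.04,0],"twist":[0,0,0],"claw":-0.3},{"xyz":[-0.03,-0.03,0],"twist":[0,0,0],"claw":-0.3},{"xyz":[0,0,0],"twist":[0,0,0],"claw":-0.3}]'; python3 cap.py top t7;python3 cap.py scene s7; python3 - <<'E'
from h import *
a=cv2.imread('pics/t7.png')[160:280,200:320];b=cv2.imread('pics/s7.png')[140:240,350:450]
cv2.imwrite('pics/c7.png',cv2.hconcat([cv2.resize(a,(400,400),interpolation=cv2.INTER_CUBIC),cv2.resize(b,(400,400),interpolation=cv2.INTER_CUBIC)]))
E
```

```text
t: 18.95
tool_pos: [0.5555, 0.0798, 0.1973]
eef_rot: [3.14, -0.0, 1.572]
contact_force: [0.8, -0.2, -0.2]
opening: 0.0554
t: 19.55
tool_pos: [0.4049, -0.0902, 0.2445]
eef_rot: [3.141, 0.002, 1.567]
contact_force: [0.6, -0.4, -0.2]
opening: 0.0558
19.55 [ 0.4049 -0.0902  0.2445] [3.1410e+00 2.3000e-03 1.5665e+00] [ 0.6 -0.4 -0.2] 0.0558
19.6 [ 0.4065 -0.0889  0.2448] [3.1390e+00 1.0000e-03 1.5676e+00] [0.8 0.3 0.8] 0.056
```

View pics/c7.png

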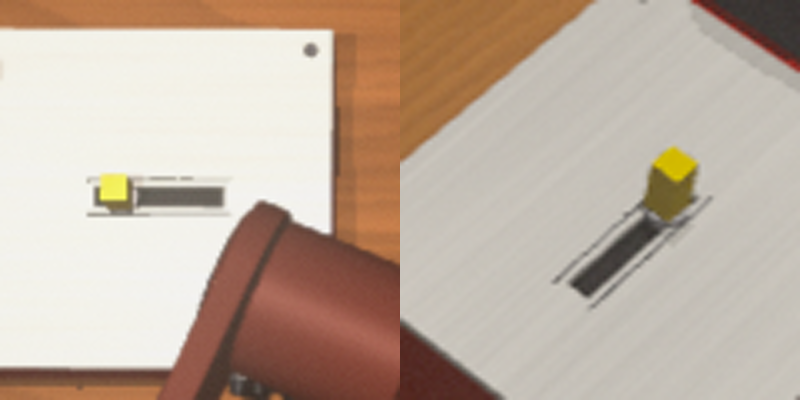

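View pics/s7.png

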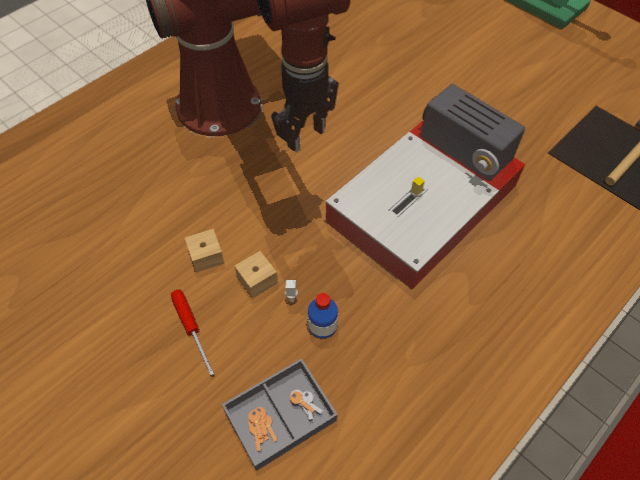

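The pin stands upright in the slot at scene (418,185), collar down, and the bystanders haven't moved. One quick two-view height check before I hand in.

```bash
python3 - <<'E'
from h import *
res=[]
for n,x0,y0 in(("t7",200,160),("s7",350,140)):
    p,d,c=load(n);r,g,b=p[...,0],p[...,1],p[...,2]
    m=((r-b>110)&(g-b>130)&(r>150)) if n=="t7" else ((r>170)&(g>150)&(b<70))
    mm,s,ce=max(comps(m,10),key=lambda q:q[1][4]);print(n,ce.round(1));res.append(ray(c,ce))
(o1,v1),(o2,v2)=res;A=np.c_[v1[0],-v2[0]];k=np.linalg.lstsq(A,o2-o1,rcond=None)[0]
print("head top",(o1+k[0]*v1[0]).round(4),(o2+k[1]*v2[0]).round(4),"expected z .113 seated, .133 on the carriage")
from plant import workorder
print(workorder.job_done())
E
```

```text
t7 [233.8 216.1]
s7 [418.4 180.6]
head top [0.5527 0.0806 0.1099] [0.5547 0.0827 0.1106] expected z .113 seated, .133 on the carriage
the job is handed in; nothing more can be done
None
```

The yellow-headed locating pin is seated in the carriage's socket, upright with its collar on the cover plate. The gripper has let go and moved clear. I handed the job in at about 20 s of the 58 s allowed, and no verdict was reported.

- **Pin:** I took it from the farther of the two stands. I left the empty stand and the white look-alike alone.
- **Feeling for the socket:** I lowered the tip into one end of the slot and slid it along the carriage with about 6–8 N of contact. It dropped about 25 mm from the slot's centre, towards the drive housing.
- **Seating:** The pin stopped 20.0 mm below where it first touched the carriage, the depth expected with the collar on the plate. The force there was about 6 N.
- **Last checks:** After release, two camera views put the top of the head at about 0.110 m. A fully seated pin should read 0.113 m and one still on the carriage 0.133 m. The two sight lines missed each other by about 3 mm, so I take the pin as fully seated. The oil bottle, screwdriver and tray look unmoved by eye in the scene picture; I didn't measure them.

No check failed or contradicted another beyond those few millimetres.

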